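Knock a stuck potted module out of its mould

TASK

A cured module is stuck in the aluminium potting mould, below the rim where nothing can grip it. Lay the mould across the two parallels of the knockout stand, feel for the knockout rod with the hole in the mould's floor, and ease the mould down, without ramming, until it rests fully on both parallels and the rod has driven up through the hole and pushed the module out. Leave the mould there, set the module down (do not drop it) right way up on the floor of the parts bin, and disturb nothing else.

Things in the scene. Friction and masses are not known exactly. Their poses are not given: they have to be found in the camera images.
- mould_centre (a point): Centre of the potting mould, a plain aluminium block 56 (x) x 100 (y) x 34 (z) mm, loose, about 0.4 kg, standing on the bench with its open cavity up; half a turn about z is the same. The cavity is 36 x 60 mm, 26 mm deep. Grip the mould across its 56 mm width. A brass spring plunger in each short end wall presses on the module inside: it takes 11 to 18 N to push it out
- mould_underside (a point): Centre of the underside of the same mould, 17 mm below its centre, same axes. Here a straight round hole of 13 mm goes up through the 8 mm thick floor into the cavity
- stand_top (a point): Knockout stand, fixed: dark steel base 130 (x) x 96 (y) x 12 mm with two bright steel parallels, 110 mm long along x, 16 mm wide, centred at y = -28 and +28 mm. This point is midway between them, level with their tops, 50 mm above the bench. The mould belongs across both, its 100 mm length along y of the stand (either way round). Over 90 N between mould and stand damages them
- stand: The same stand, origin under its middle. The upright knockout rod between the parallels, 10 mm thick, its top 3 mm tapering to an 8 mm flat, rises 27 mm above their tops. It is clamped in a slot along x: it is on the line y = 0 of the stand, but up to 15 mm to either side of the middle along x, and where is not measured: see it or feel for it. It meets the module when the mould is 19 mm above the parallels
- module_centre (a point): Centre of the black module, a block 34 (x) x 58 (y) x 24 (z) mm, about 80 g, four brass terminals and a metal plate on its top. It starts on the cavity's floor, its top 2 mm below the mould's rim, axes as the mould's. With the mould fully down on the stand it stands 17 mm out of the mould, free of the plungers, resting loosely on the rod. To be gripped across its 34 mm width
- bin_floor (a point): Middle of the inner floor (2 mm above the bench) of the empty dark grey open-topped parts bin, loose, 133 x 128 mm outside, about 122 mm square inside, walls 60 mm high, the one at -x 30 mm. Tall fixed things up to 0.2 m high (soldering station, three bottles) stand along the back edge on the left, beyond x = 0.53 m: keep the arm clear of them
- mug: Green mug, 86 mm wide, 96 mm high, behind the stand; origin at its underside; leave alone
- aerosol: Upright aerosol can, 58 mm wide, 220 mm high, at the back right; origin at its underside; leave alone
- tape_roll: Roll of pale masking tape lying flat at the back right corner, 96 mm wide, 25 mm high; origin at the middle of its underside; leave alone
Things that resemble listed ones, but are neither listed nor needed, are in the scene too. What is meant by the part that bears mould_centre is not blue or orange, and is the larger of those in its own colour.

How it is judged:
By the outcome, as a careful person would: the job done as asked, in the order asked, and still so for the second after the job is handed in, with the robot touching nothing.
It also fails if it takes over 64 s, if anything falls off the work surface, if the arm or the gripper's body presses on something with over 40 N, if the wrist force passes 120 N, or if a joint passes its speed limit or range.

ROBOT

A 6-joint arm with a two-finger parallel gripper is mounted at the origin on the work surface; the furniture and walls round the work are solid. World frame = base frame: x ahead of the robot, y to its left, z up, the work surface at z = 0. Lengths are in m, angles in rad, forces in N, time in s.
With the tool pointing down it reaches from about 0.425 to 0.95 m from the base axis. Payload 14.7 kg.
Tool frame: the origin (TCP) lies midway between the tips of the shut fingers; the grasp point (between the pads) lies manip.tcp_to_grasp behind it (manip.tcp_to_grasp is the distance from the TCP to the grasp point, in m); z points along the fingers, y is the direction in which the jaws open and shut (so a half turn about z gives the same grasp; the last joint's range is limited). The gripper opens to 85 mm and grips with 20 to 120 N. Pads are 22 mm wide; open, the fingers measure 114 mm over their backs; the gripper's body (76 mm by 85 mm) begins 54 mm behind the grasp point. The pads swing forward as they close: fully open they stand 13 mm farther back than shut.
Start: joints at [-1.154, 0.48, 1.596, -0, 1.065, -0.047], TCP at [0.291, -0.581, 0.231] pointing down, gripper open.
Joint ranges: [-2.75, 2.75], [-0.82, 2.05], [0.23, 2.67], [-1.56, 4.7], [0.09, 2.69], [-2.92, 2.92]. Speed limits (rad/s): [1.89, 1.89, 2.39, 3.01, 3.01, 3.01].

INTERFACE

Orientations are given as [roll, pitch, yaw] about the fixed x, y, z axes, in that order (R = Rz(yaw) Ry(pitch) Rx(roll)).
In Python, from rig import sensors, vision, order, manip gives the robot as it stands.
- The arm moves only by the tool arm_command, never from a script. Its argument "commands" is a list of rows, each a list of 2 entries, a list of its own where there are three numbers: the shift along the tool's x, y, z in m, then the turn about the tool's z in rad. In form: [[[tx, ty, tz], twist], ...]. A call has 1 to 20 rows; each row is the pose to reach, as a shift and turn from the pose commanded when the call began, along the tool's axes at that moment; what a row does not reach only later rows make up. A row lasts 1/10 s, in which the tool goes at most 50 mm and 8.59 degrees, less where a joint would pass 70% of its speed; a pose out of reach is approached as far as the arm can. A call with a gripper value outside its range is refused whole. "jaw" is the opening in per cent of the stroke, from 0 (shut) to 100 (fully open), set as the call begins (left out, the last holds). The fingers move at their own pace and stop on an object; "grip_force" is the grip in N (left out, the last holds). Time passes only in rows, so rows that repeat a pose let the fingers close. It gives the time, the measured TCP pose, the force and the opening at its end, in the units of the state.
- sensors.get_state(): the state, without advancing time (a new reading comes with each control period).
- vision.get_image(name): name is "side" or "top" or "wrist"; returns a dict with "image" (480x640x3 uint8, red, green, blue), "depth" (480x640 float32, m along the optical axis (not along the pixel's ray), 0 where there is no reading), "K" (3x3 intrinsics, pixels), "rvec" (rotation vector, rad) and "tvec" (3), from world to camera coordinates, as OpenCV has them; the wrist camera has in their place "hand_eye" (4x4, takes a point from camera to tool coordinates, whose origin is the TCP and whose axes are the flange's). Camera axes: x right, y down, z forward; pixel columns grow to the right and rows downward; lengths in m; the calibration is good to about 2 mm. A picture is of the moment at which its call begins: read the wrist's pose just before it.
- order.hand_in(): hands the job in, once; it reports no verdict.
Trained networks look in a picture, given as the dict that the camera call returned (one of the last four; its "shot" number tells which), for a name from the list of things; names that differ only in an ending like _2 or _b are one class to them, and where a whole thing is asked for, a point or a joint stands for the part that bears it (a point fixed in the world has none). Each returns a list of dicts, best first, with "conf" (0 to 1); they miss things now and then, are a little off and sometimes report something else, mostly with a low value. They report only what shows in the picture. A call takes as long as a camera call. They do not tell look-alikes from the thing itself.
- vision.recognise(name, picture): "rect" ([left, top, width, height] in pixels, round what is visible of it).
- vision.landmark_of(name, picture): "position" ([column, row] in pixels: a listed point, or the origin of a listed thing).
The state is a dict: "clock": time; "qpos": joint angles; "joint_velocities": joint speeds; "tau": joint torques, N m; "ee_pos": TCP position; "orientation": TCP orientation; "force": force on the tool from outside, world axes, zero at the start; "wrist_torque": the same for the moment, N m; "grip_width": finger opening in m.
Only numpy, scipy, OpenCV 4.12 (cv2) and the standard library are available. Lean on these libraries where they do the work, as an engineer would, in place of code of your own. Each camera call takes 0.05 s, during which the arm holds its last target.

## Working session

There is one attempt and no reset: what is moved stays moved. The work goes in short steps, Python scripts to look and compute and a tool call to move; the robot and the scene stay as the last step left them, time stands still between calls to the robot, and variables do not carry over. Pictures are saved under pics/ and viewed, and the job is handed in when it is done.

Besides the shell and the picture viewer there is one more tool, called after "Request:" as name(argument=value, ...), one argument or row to a line, values as JSON. arm_command: Moves the arm, as the interface text tells. Its arguments: {"type":"object","properties":{"commands":{"type":"array"},"jaw":{"type":"number"},"grip_force":{"type":"number"}},"required":["commands"]}

```bash
ls; mkdir -p pics; cat > h.py <<'E'
import numpy as np, cv2, json
from rig import sensors, vision, order, manip
from scipy.spatial.transform import Rotation as R
def Tcam(p, st=None):
    T=np.eye(4)
    if 'hand_eye' in p:
        W=np.eye(4); W[:3,:3]=R.from_euler('xyz',st['orientation']).as_matrix(); W[:3,3]=st['ee_pos']
        return W@p['hand_eye']
    Rm=cv2.Rodrigues(np.array(p['rvec'],float))[0]
    T[:3,:3]=Rm.T; T[:3,3]=-Rm.T@np.array(p['tvec']).ravel(); return T
def ray(p,uv,st=None):
    T=Tcam(p,st); K=np.array(p['K']); d=np.linalg.inv(K)@[uv[0],uv[1],1]
    return T[:3,3],T[:3,:3]@d
def at_z(p,uv,z,st=None):
    o,d=ray(p,uv,st); return o+d*(z-o[2])/d[2]
def cloud(p,st=None):
    T=Tcam(p,st); K=np.array(p['K']); v,u=np.mgrid[:480,:640]; D=p['depth']
    P=np.stack([(u-K[0,2])/K[0,0]*D,(v-K[1,2])/K[1,1]*D,D],-1)@T[:3,:3].T+T[:3,3]
    P[D<=0]=np.nan; return P
def save(p,n): cv2.imwrite('pics/'+n+'.png',p['image'][...,::-1])
E
python3 - <<'E'
from h import *
st=sensors.get_state(); print(st); print(manip.tcp_to_grasp)
for n in ['top','side','wrist']:
    p=vision.get_image(n); save(p,n+'0'); 
    np.savez('pics/%s0.npz'%n,**{k:v for k,v in p.items()})
    for t in ['mould_centre','stand_top','stand','module_centre','bin_floor','mug','aerosol','tape_roll']:
        print(n,t,[(np.round(d['position']).tolist(),round(d['conf'],2)) for d in vision.landmark_of(t,p)[:4]],[(np.round(d['rect']).tolist(),round(d['conf'],2)) for d in vision.recognise(t,p)[:4]])
E
```

```text
pics
{'clock': 0.0, 'qpos': array([-1.15359718e+00,  4.80818967e-01,  1.59688796e+00, -1.54364863e-05,
        1.06508977e+00, -4.66103849e-02]), 'joint_velocities': array([-6.42378003e-04,  1.02771907e-03,  1.44785856e-04, -3.16455998e-04,
       -3.93814067e-05, -1.41610470e-03]), 'tau': array([-2.58218170e-03, -9.50653410e+01, -4.30175900e+01, -2.74138874e-04,
        1.22971216e-02,  1.53403681e-05]), 'ee_pos': array([ 0.2906217 , -0.58094403,  0.23067549]), 'orientation': array([-3.14038929e+00, -4.26197768e-05,  4.63816994e-01]), 'force': array([0.90546977, 0.23748812, 0.27134892]), 'wrist_torque': array([-0.06858666, -0.03202738, -0.00994381]), 'grip_width': 0.08567032609612268}
0.0187
top mould_centre [([207.0, 319.0], 0.94), ([251.0, 284.0], 0.74), ([240.0, 241.0], 0.7), ([388.0, 297.0], 0.65)] [([221.0, 226.0, 43.0, 30.0], 0.94), ([237.0, 272.0, 34.0, 25.0], 0.88), ([372.0, 283.0, 31.0, 27.0], 0.87), ([192.0, 296.0, 33.0, 44.0], 0.64)]
top stand_top [([327.0, 221.0], 0.84)] [([310.0, 197.0, 33.0, 52.0], 0.62), ([365.0, 207.0, 55.0, 59.0], 0.42)]
top stand [([324.0, 223.0], 
[... 867 characters left out ...]
9), ([308.0, 214.0], 0.64)] [([252.0, 296.0, 28.0, 21.0], 0.85)]
side bin_floor [([371.0, 235.0], 0.64)] [([333.0, 201.0, 77.0, 48.0], 0.97), ([246.0, 196.0, 47.0, 54.0], 0.58)]
side mug [([274.0, 238.0], 0.8)] [([246.0, 200.0, 48.0, 51.0], 0.75), ([253.0, 297.0, 27.0, 21.0], 0.5), ([334.0, 201.0, 79.0, 48.0], 0.5)]
side aerosol [([308.0, 215.0], 0.91)] [([293.0, 131.0, 24.0, 88.0], 0.75), ([242.0, 197.0, 53.0, 50.0], 0.38)]
side tape_roll [([350.0, 203.0], 0.77), ([268.0, 311.0], 0.22)] [([334.0, 187.0, 32.0, 21.0], 0.66)]
wrist mould_centre [] []
wrist stand_top [] []
wrist stand [] []
wrist module_centre [] []
wrist bin_floor [] []
wrist mug [] []
wrist aerosol [] []
wrist tape_roll [] []
```

View pics/top0.png

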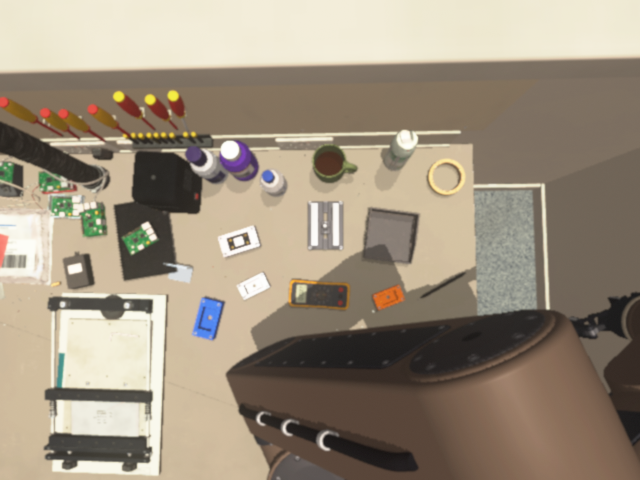

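View pics/side0.png

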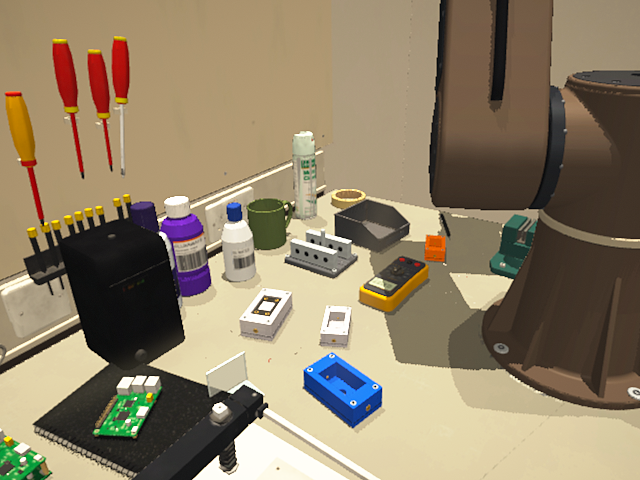

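```bash
python3 - <<'E'
import numpy as np,cv2
a=np.load('pics/top0.npz')['image']
cv2.imwrite('pics/topcrop.png',cv2.resize(a[190:350,180:420],None,fx=3.3,fy=3.3,interpolation=cv2.INTER_CUBIC)[...,::-1])
a=np.load('pics/side0.npz')['image']
cv2.imwrite('pics/sidecrop.png',cv2.resize(a[200:340,230:460],None,fx=3.4,fy=3.4,interpolation=cv2.INTER_CUBIC)[...,::-1])
E
```

```text
(no output)
```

View pics/topcrop.png

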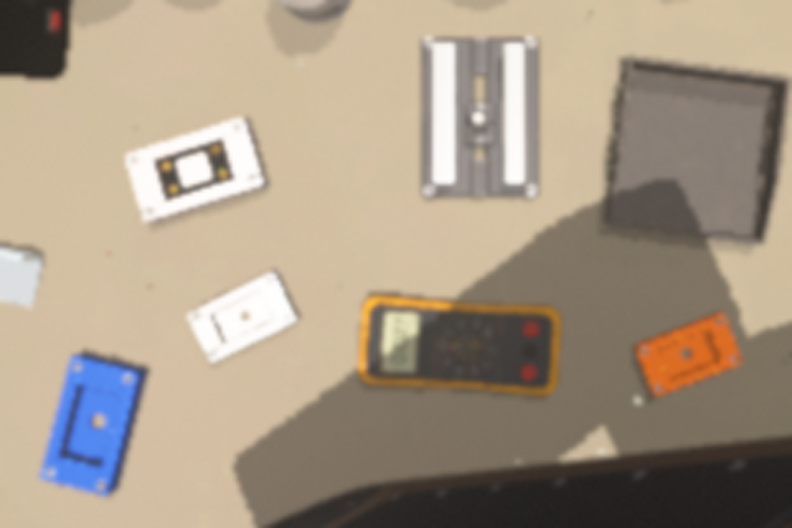

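View pics/sidecrop.png

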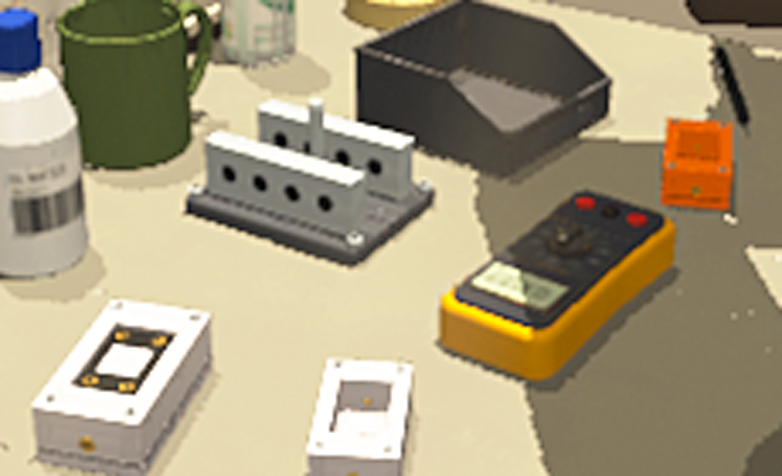

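The larger aluminium mould with the black module is at about top (240,240). The rod shows near top (325,226), the bin near (389,235). Next I'll measure these from the images.

```bash
python3 - <<'E'
from h import *
for n in ['top','side']:
    p=dict(np.load(f'pics/{n}0.npz')); C=cloud(p)
    print(n,'cam',np.round(Tcam(p)[:3,3],3),'K',p['K'][0,0], 'bench z', np.nanmedian(C[255:275,190:215,2] if n=='top' else C[300:310,300:315,2]))
    def sel(name,box,zlo,zhi):
        x0,y0,x1,y1=box
        m=(C[...,0]>x0)&(C[...,0]<x1)&(C[...,1]>y0)&(C[...,1]<y1)&(C[...,2]>zlo)&(C[...,2]<zhi)
        P=C[m]; 
        if len(P)<5: print(name,len(P));return
        r=cv2.minAreaRect((P[:,:2]*1000).astype(np.float32)); print(name,len(P),'rect',np.round(r[0],1),np.round(r[1],1),round(r[2],1),'z',np.round(np.percentile(P[:,2],[5,50,95]),4), 'mean',np.round(P.mean(0),4))
    if n=='top':
        for uv in [(240,240),(325,224),(388,235),(325,226)]: print(uv,np.round(at_z(p,uv,0.034),4),C[uv[1],uv[0]])
        m0=at_z(p,(240,240),.034); s0=at_z(p,(325,224),.05); b0=at_z(p,(388,235),.002)
        np.save('pics/c.npy',[m0,s0,b0])
    m0,s0,b0=np.load('pics/c.npy')
    bx=lambda c,a:(c[0]-a,c[1]-a,c[0]+a,c[1]+a)
    sel('mould',bx(m0,.07),.024,.045)
    sel('paral',bx(s0,.075),.042,.056)
    sel('rod',bx(s0,.03),.062,.09)
    sel('base',bx(s0,.085),.006,.016)
    sel('binwall',bx(b0,.085),.05,.07)
    sel('binall',bx(b0,.085),.02,.07)
    sel('binfloor',bx(b0,.06),-.01,.01)
E
```

```text
top cam [ 0.398 -0.045  1.213] K 448.02308818856096 bench z 0.0006643170602410597
(240, 240) [0.46   0.2058 0.034 ] [0.46013377 0.20643798 0.03093053]
(325, 224) [ 0.4996 -0.0201  0.034 ] [ 0.4957316  -0.02103722  0.0789975 ]
(388, 235) [ 0.4685 -0.1852  0.034 ] [ 0.47025718 -0.18878801  0.00385788]
(325, 226) [ 0.4943 -0.02    0.034 ] [ 0.49079427 -0.02094     0.07704742]
mould 811 rect [458.4 209.2] [ 56.5 100.9] 17.3 z [0.0293 0.034  0.0384] mean [0.4583 0.2083 0.0339]
paral 513 rect [499.6 -21.6] [ 70.6 107.4] 89.4 z [0.0472 0.0508 0.0544] mean [ 0.4982 -0.0214  0.0508]
rod 12 rect [493.9 -21. ] [5.2 9.9] 90.0 z [0.0667 0.0761 0.0791] mean [ 0.4931 -0.0211  0.0749]
base 923 rect [498.4 -18.4] [169.5 162.2] 87.2 z [0.008  0.0127 0.0154] mean [ 0.5002 -0.0213  0.0123]
binwall 202 rect [ 483.5 -194.9] [128.2 100.2] 82.3 z [0.0517 0.0606 0.0646] mean [ 0.5042 -0.1992  0.0601]
binall 480 rect [ 467.3 -192.4] [128.4 132.8] 81.7 z [0.023  0.0444 0.0639] mean [ 0.4783 -0.203   0.045 ]
binfloor 1890 rect [ 470.6 -189.2] [119.3 119.3] 89.3 z [-0.0006  0.0033  0.0071] mean [ 0.4689 -0.1908  0.0033]
side cam [-0.008  0.723  0.492] K 471.62300583920313 bench z 0.0010672402757934407
mould 1342 rect [458.8 214.6] [ 57.1 103. ] 16.9 z [0.0267 0.034  0.036 ] mean [0.455  0.2206 0.0333]
paral 682 rect [501.2 -14.7] [ 75. 112.] 89.8 z [0.0429 0.05   0.0523] mean [ 0.4964 -0.0093  0.0487]
rod 39 rect [492.7 -12.4] [8.7 8.6] 38.6 z [0.0638 0.0713 0.0785] mean [ 0.493  -0.0126  0.0713]
base 595 rect [499.8 -14.1] [ 97.5 130.4] 89.7 z [0.0072 0.0127 0.015 ] mean [0.4787 0.0095 0.012 ]
binwall 427 rect [ 484.2 -189.8] [134.1 103.5] 83.0 z [0.0508 0.0562 0.0617] mean [ 0.5012 -0.1896  0.0563]
binall 1720 rect [ 468.3 -188.1] [134.2 135. ] 82.0 z [0.022  0.0385 0.0602] mean [ 0.4801 -0.1881  0.0396]
binfloor 357 rect [ 469.8 -189.1] [118.5 119.4] 0.2 z [0.0019 0.0038 0.0083] mean [ 0.4695 -0.2141  0.0042]
```

```bash
cat >> h.py <<'E'
def go(pos,yaw=None,st=None):
    st=st or sensors.get_state(); M=R.from_euler('xyz',st['orientation']).as_matrix()
    s=M.T@(np.array(pos)-st['ee_pos']); y=st['orientation'][2]
    tw=0 if yaw is None else -((yaw-y+np.pi)%(2*np.pi)-np.pi)
    print('shift',np.round(s,4),'twist',round(tw,4))
def stat():
    s=sensors.get_state(); print('t',round(s['clock'],2),'pos',np.round(s['ee_pos'],4),'rpy',np.round(s['orientation'],4),'F',np.round(s['force'],2),'Tq',np.round(s['wrist_torque'],2),'w',round(s['grip_width'],4)); return s
E
python3 - <<'E'
from h import *
p=dict(np.load('pics/wrist0.npz')); print(p['hand_eye'],p['K'])
go([.44,-.2,.3],1.3)
go([.48,-.02,.3],1.571)
go([.43,.19,.3],1.868)
E
```

```text
[[ 4.33230345e-04 -9.49687903e-01 -3.13197540e-01  7.99772191e-02]
 [ 9.99999905e-01  3.93796054e-04  1.89168007e-04  1.02160849e-03]
 [-5.63146121e-05 -3.13197592e-01  9.49687983e-01 -1.41868710e-01]
 [ 0.00000000e+00  0.00000000e+00  0.00000000e+00  1.00000000e+00]] [[345.1358282    0.         325.58378581]
 [  0.         345.1358282  236.93631198]
 [  0.           0.           1.        ]]
shift [ 0.304  -0.2743 -0.0687] twist -0.8362
shift [ 0.4203 -0.4174 -0.0687] twist -1.1072
shift [ 0.4695 -0.6275 -0.0687] twist -1.4042
```

View pics/wrist0.png

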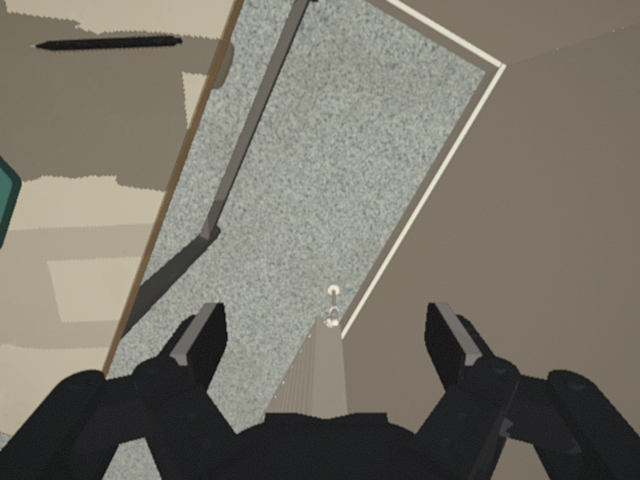

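```bash
python3 - <<'E'
from h import *
go([.49,-.06,.26],1.571)
E
```

```text
shift [ 0.4114 -0.3771 -0.0287] twist -1.1072
```

Request:
arm_command(
  commands=[
    [[0.03, -0.027, -0.002], -0.08],
    [[0.06, -0.055, -0.004], -0.16],
    [[0.095, -0.085, -0.007], -0.25],
    [[0.13, -0.118, -0.009], -0.34],
    [[0.165, -0.15, -0.012], -0.43],
    [[0.2, -0.182, -0.014], -0.53],
    [[0.235, -0.215, -0.016], -0.63],
    [[0.27, -0.247, -0.019], -0.73],
    [[0.305, -0.28, -0.021], -0.83],
    [[0.34, -0.312, -0.024], -0.92],
    [[0.375, -0.344, -0.026], -1.01],
    [[0.395, -0.362, -0.028], -1.07],
    [[0.405, -0.372, -0.029], -1.1],
    [[0.411, -0.377, -0.029], -1.107],
    [[0.411, -0.377, -0.029], -1.107],
    [[0.411, -0.377, -0.029], -1.107],
  ],
)

```text
clock: 4.15
ee_pos: [0.4894, -0.0612, 0.2602]
orientation: [-3.141, 0.0, 1.569]
force: [-1.0, -0.1, -0.9]
grip_width: 0.0855
```

```bash
cat > snap.py <<'E'
import sys
from h import *
n=sys.argv[1]; st=stat(); p=vision.get_image('wrist'); save(p,n)
np.savez(f'pics/{n}.npz',ee_pos=st['ee_pos'],orientation=st['orientation'],**p)
for t in sys.argv[2:]:
    print(t,[(np.round(d['position'],1).tolist(),round(d['conf'],2),np.round(at_z(p,d['position'],{'stand_top':.05,'mould_centre':.017,'module_centre':.02,'bin_floor':.002}.get(t,0),st),4)) for d in vision.landmark_of(t,p)[:3]])
E
python3 snap.py w1 stand_top stand bin_floor mould_centre
```

```text
t 4.15 pos [ 0.4894 -0.0612  0.2602] rpy [-3.1412e+00  2.0000e-04  1.5693e+00] F [-0.98 -0.09 -0.88] Tq [-0.05 -0.01 -0.01] w 0.0855
stand_top [([336.7, 162.6], 0.76, array([ 0.5005, -0.0195,  0.05  ]))]
stand [([336.4, 159.4], 0.93, array([ 0.5017, -0.0212,  0.    ]))]
bin_floor [([307.3, 292.6], 0.85, array([ 0.4656, -0.1893,  0.002 ]))]
mould_centre []
```

View pics/w1.png

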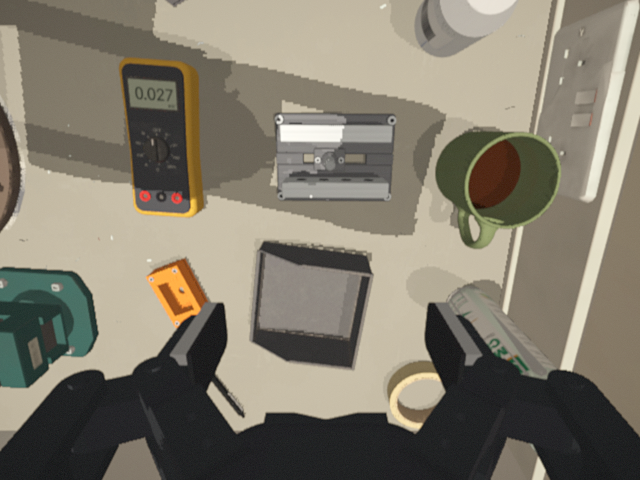

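```bash
cat > meas.py <<'E'
import sys
from h import *
def load(n): 
    p=dict(np.load(f'pics/{n}.npz')); return p,{'ee_pos':p['ee_pos'],'orientation':p['orientation']}
def sel(C,name,c,a,zlo,zhi,k=3):
    m=(abs(C[...,0]-c[0])<a)&(abs(C[...,1]-c[1])<a)&(C[...,2]>zlo)&(C[...,2]<zhi)
    m=cv2.morphologyEx(m.astype(np.uint8),cv2.MORPH_OPEN,np.ones((k,k))).astype(bool)
    P=C[m]
    if len(P)<4: print(name,len(P)); return
    r=cv2.minAreaRect((P[:,:2]*1000).astype(np.float32)); lo,hi=np.percentile(P,[1,99],axis=0)
    print(name,len(P),'rect',np.round(r[0],1),np.round(r[1],1),round(r[2],1),'z50',np.round(np.percentile(P[:,2],[5,50,95]),4),'bbox mid',np.round((lo+hi)/2,4)[:2],np.round(hi-lo,4)[:2],'mean',np.round(P.mean(0),4)[:2])
E
python3 - <<'E'
from meas import *
p,st=load('w1'); C=cloud(p,st)
s=(.5,-.02)
sel(C,'paral',s,.08,.045,.056); sel(C,'base',s,.08,.007,.016);sel(C,'par+base',s,.08,.007,.056);
sel(C,'rod',s,.02,.06,.09,1); sel(C,'rodtop',s,.02,.073,.085,1)
b=(.468,-.19)
sel(C,'binall',b,.085,.02,.07); sel(C,'binfl',b,.056,-.01,.01)
a=p['image'][90:390,230:420]; cv2.imwrite('pics/w1c.png',cv2.resize(p['image'][100:215,260:410],None,fx=5,fy=5,interpolation=cv2.INTER_CUBIC)[...,::-1])
E
```

```text
paral 3545 rect [499.1 -18.9] [ 72.3 109.8] 89.8 z50 [0.0476 0.0491 0.0504] bbox mid [ 0.499  -0.0191] [0.1071 0.0711] mean [ 0.4992 -0.0169]
base 4952 rect [499. -19.] [ 96.1 130. ] 89.4 z50 [0.0093 0.011  0.0124] bbox mid [ 0.4988 -0.0189] [0.1275 0.0946] mean [ 0.4985 -0.0117]
par+base 9796 rect [499. -19.] [ 96.1 130.1] 89.4 z50 [0.0098 0.0128 0.0499] bbox mid [ 0.4989 -0.0183] [0.1264 0.0934] mean [ 0.4985 -0.015 ]
rod 100 rect [493.1 -18.3] [8.5 9. ] 0.1 z50 [0.0675 0.0755 0.077 ] bbox mid [ 0.4931 -0.0183] [0.0084 0.0089] mean [ 0.493 -0.018]
rodtop 86 rect [493.1 -18.6] [8.3 8.4] 89.8 z50 [0.0735 0.076  0.0772] bbox mid [ 0.4931 -0.0186] [0.0084 0.0082] mean [ 0.4931 -0.0185]
binall 4488 rect [ 466.6 -190.3] [128.8 133. ] 81.7 z50 [0.0224 0.04   0.0594] bbox mid [ 0.4675 -0.19  ] [0.1414 0.139 ] mean [ 0.4774 -0.1967]
binfl 5582 rect [ 468.  -190.1] [112.  111.7] 0.1 z50 [0.0002 0.0014 0.0027] bbox mid [ 0.4679 -0.1932] [0.1099 0.1037] mean [ 0.4649 -0.1972]
```

View pics/w1c.png

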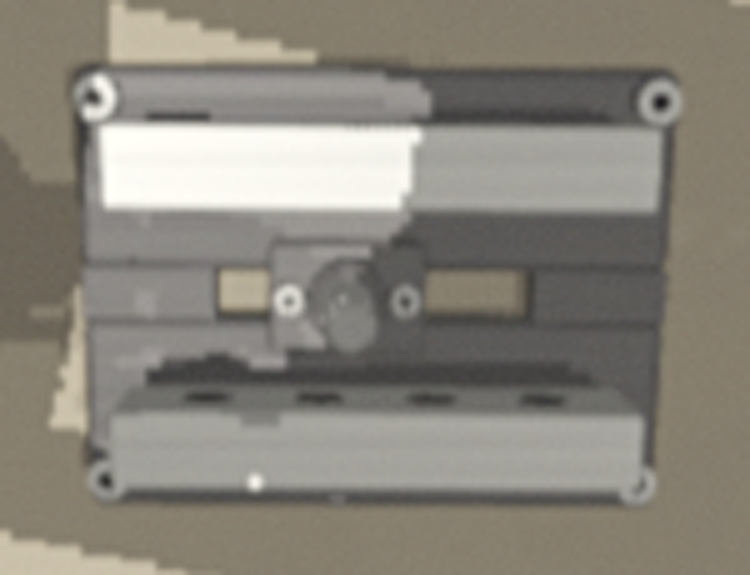

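The wrist picture shows the stand at (499,-19) mm, the rod top at (493,-18.7) mm and the bin at (467,-190) mm with yaw -8.3°. The mould is next.

```bash
python3 - <<'E'
from h import *
go([.471,.167,.2],1.868)
E
```

```text
shift [ 0.228  -0.0189  0.0603] twist -0.2987
```

Request:
arm_command(
  commands=[
    [[0.025, -0.002, 0.0], -0.03],
    [[0.055, -0.005, 0.005], -0.07],
    [[0.09, -0.008, 0.012], -0.12],
    [[0.13, -0.011, 0.025], -0.17],
    [[0.165, -0.014, 0.04], -0.22],
    [[0.2, -0.017, 0.05], -0.27],
    [[0.22, -0.019, 0.058], -0.29],
    [[0.228, -0.019, 0.06], -0.299],
    [[0.228, -0.019, 0.06], -0.299],
    [[0.228, -0.019, 0.06], -0.299],
  ],
)

```text
clock: 5.4
ee_pos: [0.471, 0.1669, 0.2006]
orientation: [3.141, 0.0, 1.869]
force: [-1.4, 0.1, 0.4]
grip_width: 0.0853
```

```bash
python3 snap.py w2 ; python3 - <<'E'
from meas import *
p,st=load('w2'); C=cloud(p,st)
s=(.458,.21)
sel(C,'mould',s,.07,.025,.043); sel(C,'mouldall',s,.07,.01,.043)
sel(C,'module',s,.07,.020,.0325)
sel(C,'bench',(.4,.2),.03,-.02,.02)
E
```

```text
t 5.4 pos [0.471  0.1669 0.2006] rpy [3.1414e+00 2.0000e-04 1.8690e+00] F [-1.39  0.1   0.35] Tq [-0.04 -0.05 -0.04] w 0.0853
mould 7129 rect [457.7 211.3] [56.1 99.8] 17.1 z50 [0.0303 0.0326 0.0342] bbox mid [0.4573 0.2114] [0.0711 0.1006] mean [0.457  0.2134]
mouldall 7287 rect [457.7 211.3] [56.1 99.8] 17.1 z50 [0.03   0.0326 0.0342] bbox mid [0.4573 0.2115] [0.0711 0.1005] mean [0.457  0.2135]
module 2427 rect [457.9 210.5] [36.1 59.4] 17.1 z50 [0.0294 0.0311 0.0322] bbox mid [0.4573 0.2102] [0.0439 0.0594] mean [0.4577 0.2113]
bench 3713 rect [400. 200.] [59.9 60. ] 0.1 z50 [-0.002  -0.0008  0.0005] bbox mid [0.3996 0.2   ] [0.058  0.0587] mean [0.3983 0.1999]
```

View pics/w2.png

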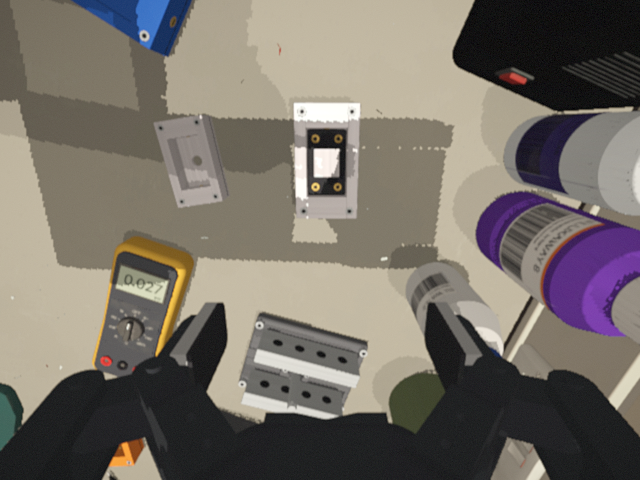

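```bash
python3 - <<'E'
from meas import *
p,st=load('w2'); 
H=p['hand_eye'];K=p['K'];D=p['depth'];v,u=np.mgrid[:480,:640]
P=np.stack([(u-K[0,2])/K[0,0]*D,(v-K[1,2])/K[1,1]*D,D],-1)@H[:3,:3].T+H[:3,3]
P[D<=0]=np.nan
m=(abs(P[...,0])<.03)&(abs(P[...,1])<.07)&(P[...,2]>-.06)&(P[...,2]<.01)
for lo,hi in [(-.07,-.05),(-.05,-.043),(-.043,-.03),(.03,.043),(.043,.05),(.05,.07)]:
    k=m&(P[...,1]>lo)&(P[...,1]<hi); print(lo,hi,k.sum(), np.round(np.percentile(P[k],[2,50,98],axis=0),4).tolist() if k.sum() else '')
E
```

```text
-0.07 -0.05 1123 [[0.0052, -0.0684, -0.0599], [0.0063, -0.0552, -0.0556], [0.0128, -0.0504, -0.0214]]
-0.05 -0.043 1938 [[-0.009, -0.0495, -0.0594], [0.0099, -0.0454, -0.0434], [0.0125, -0.043, -0.0166]]
-0.043 -0.03 1551 [[-0.0112, -0.043, -0.0514], [0.0009, -0.0428, -0.0348], [0.0106, -0.0423, -0.0141]]
0.03 0.043 1870 [[-0.0112, 0.0421, -0.0508], [0.0011, 0.0426, -0.0341], [0.0106, 0.043, -0.0137]]
0.043 0.05 1636 [[-0.0003, 0.043, -0.0597], [0.0101, 0.0459, -0.0464], [0.0127, 0.0496, -0.0179]]
0.05 0.07 1115 [[0.0053, 0.0503, -0.0598], [0.0063, 0.055, -0.0556], [0.0127, 0.0684, -0.0212]]
```

Request:
arm_command(
  commands=[
    [[0.012, 0.0, 0.01], 0.0],
    [[0.03, 0.0, 0.035], 0.0],
    [[0.042, 0.0, 0.065], 0.0],
    [[0.046, 0.0, 0.1], 0.0],
    [[0.046, 0.0, 0.13], 0.0],
    [[0.046, 0.0, 0.145], 0.0],
    [[0.046, 0.0, 0.15], 0.0],
    [[0.046, 0.0, 0.15], 0.0],
  ],
)

```text
clock: 6.25
ee_pos: [0.4568, 0.2115, 0.0498]
orientation: [-3.141, 0.0, 1.869]
force: [-0.3, 0.1, 0.4]
grip_width: 0.0852
```

```bash
python3 snap.py w3; python3 -c "
from h import *
go([.4577,.2113,-.001],1.8692)"
```

```text
t 6.25 pos [0.4568 0.2115 0.0498] rpy [-3.1405e+00  1.0000e-04  1.8692e+00] F [-0.31  0.12  0.38] Tq [-0.01  0.01 -0.02] w 0.0852
shift [-0.0004  0.0003  0.0515] twist -0.0
```

View pics/w3.png

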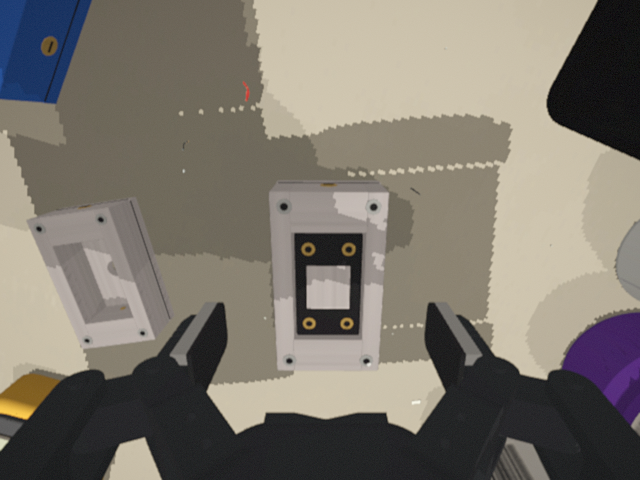

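Request:
arm_command(
  commands=[
    [[0.0, 0.0, 0.012], 0.0],
    [[0.0, 0.0, 0.026], 0.0],
    [[0.0, 0.0, 0.04], 0.0],
    [[0.0, 0.0, 0.048], 0.0],
    [[0.0, 0.0, 0.051], 0.0],
    [[0.0, 0.0, 0.051], 0.0],
    [[0.0, 0.0, 0.051], 0.0],
  ],
)

```text
clock: 7.0
ee_pos: [0.4575, 0.2118, -0.0003]
orientation: [3.141, -0.0, 1.87]
force: [-0.2, 0.3, 0.2]
grip_width: 0.0848
```

Request:
arm_command(
  commands=[
    [[0, 0, 0], 0],
    [[0, 0, 0], 0],
    [[0, 0, 0], 0],
    [[0, 0, 0], 0],
    [[0, 0, 0], 0],
    [[0, 0, 0], 0],
    [[0, 0, 0], 0],
  ],
  jaw=50,
  grip_force=80,
)

```text
clock: 7.7
ee_pos: [0.4575, 0.2118, 0.0]
orientation: [3.141, -0.0, 1.87]
force: [-0.9, -1.6, 13.1]
grip_width: 0.0547
```

Request:
arm_command(
  commands=[
    [[0, 0, 0], 0],
    [[0, 0, -0.005], 0],
    [[0, 0, -0.02], 0],
    [[0, 0, -0.045], 0],
    [[0, 0, -0.075], 0],
    [[0, 0, -0.1], 0],
    [[0, 0, -0.115], 0],
    [[0, 0, -0.12], 0],
    [[0, 0, -0.12], 0],
    [[0, 0, -0.12], 0],
  ],
  jaw=45,
  grip_force=80,
)

```text
clock: 8.7
ee_pos: [0.4567, 0.2115, 0.1186]
orientation: [-3.141, 0.0, 1.87]
force: [-0.3, -0.1, -5.6]
grip_width: 0.0548
```

```bash
python3 snap.py w4; python3 - <<'E'
from meas import *
p,st=load('w4'); 
H=p['hand_eye'];K=p['K'];D=p['depth'];v,u=np.mgrid[:480,:640]
P=np.stack([(u-K[0,2])/K[0,0]*D,(v-K[1,2])/K[1,1]*D,D],-1)@H[:3,:3].T+H[:3,3]
P[D<=0]=np.nan
sel(P,'mould toolframe',(0,0),.07,-.06,-.025)   
sel(P,'mould toolframe',(0,0),.07,-.045,.02)   
m=(P[...,0]>.03)&(P[...,0]<.06)&(abs(P[...,1])<.028)&(P[...,2]<.02); print(np.nanpercentile(P[m],[2,50,98],axis=0))
E
```

```text
t 8.7 pos [0.4567 0.2115 0.1186] rpy [-3.1405e+00  1.0000e-04  1.8697e+00] F [-0.33 -0.1  -5.55] Tq [ 0.    0.02 -0.  ] w 0.0548
mould toolframe 42638 rect [ 7.4 -0.2] [ 84.5 120.7] 0.3 z50 [-0.0581 -0.033  -0.0302] bbox mid [ 0.0092 -0.0001] [0.0801 0.1089] mean [ 0.0114 -0.0001]
mould toolframe 36228 rect [ 7.6 -0.1] [84.9 82.4] 0.3 z50 [-0.0346 -0.0323 -0.0184] bbox mid [ 0.0092 -0.0001] [0.0804 0.0736] mean [ 0.0152 -0.0001]
[[ 3.05901933e-02 -2.66682636e-02 -3.43839457e-02]
 [ 4.34275212e-02  4.23270220e-05 -3.29392511e-02]
 [ 4.94344152e-02  2.65996524e-02 -2.67151725e-03]]
```

View pics/w4.png

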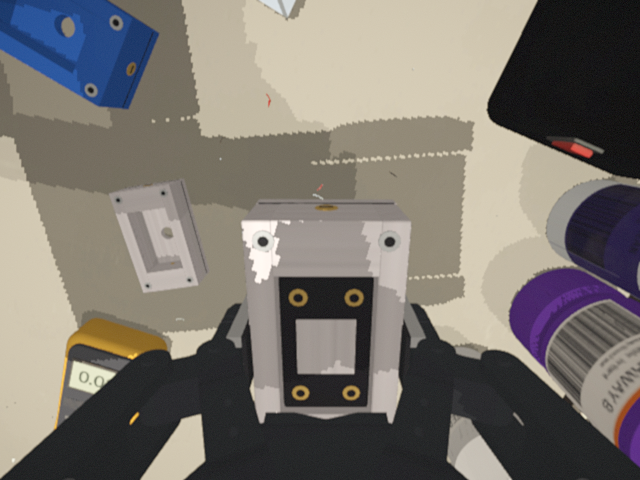

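```bash
python3 - <<'E'
from h import *
go([.470,.08,.105],1.70)
go([.4931,-.0186,.092],1.560)
E
```

```text
shift [-0.1296 -0.0258  0.0134] twist 0.1698
shift [-0.2306 -0.0328  0.0265] twist 0.3098
```

Request:
arm_command(
  commands=[
    [[-0.012, -0.003, 0.001], 0.015],
    [[-0.032, -0.007, 0.003], 0.04],
    [[-0.056, -0.012, 0.005], 0.07],
    [[-0.082, -0.017, 0.008], 0.1],
    [[-0.106, -0.022, 0.01], 0.135],
    [[-0.13, -0.026, 0.013], 0.17],
    [[-0.154, -0.028, 0.016], 0.2],
    [[-0.178, -0.03, 0.019], 0.235],
    [[-0.2, -0.031, 0.022], 0.265],
    [[-0.218, -0.032, 0.024], 0.29],
    [[-0.228, -0.033, 0.026], 0.305],
    [[-0.2306, -0.0328, 0.0265], 0.31],
    [[-0.2306, -0.0328, 0.0265], 0.31],
    [[-0.2306, -0.0328, 0.0265], 0.31],
  ],
)

```text
clock: 10.15
ee_pos: [0.4934, -0.0178, 0.0927]
orientation: [-3.141, -0.0, 1.561]
force: [-0.1, -0.1, -5.5]
grip_width: 0.055
```

```bash
python3 - <<'E'
from meas import *
st=stat(); p=vision.get_image('wrist'); save(p,'w5')
q=vision.get_image('side'); cv2.imwrite('pics/s5.png',cv2.resize(q['image'][150:310,210:430],None,fx=3.4,fy=3.4)[...,::-1])
H=p['hand_eye'];K=p['K'];D=p['depth'];v,u=np.mgrid[:480,:640]
P=np.stack([(u-K[0,2])/K[0,0]*D,(v-K[1,2])/K[1,1]*D,D],-1)@H[:3,:3].T+H[:3,3]
P[D<=0]=np.nan
m=(P[...,0]>.03)&(P[...,0]<.06)&(abs(P[...,1])<.035)&(P[...,2]<-.025)&(P[...,2]>-.045)
sel(P[m].reshape(1,-1,3),'end',(0.04,0),.07,-.06,-.025,1)
go([.4931,-.0186,.080],1.560)
E
```

```text
t 10.15 pos [ 0.4934 -0.0178  0.0927] rpy [-3.1412e+00 -1.0000e-04  1.5605e+00] F [-0.11 -0.15 -5.46] Tq [ 0.05 -0.02 -0.02] w 0.055
end 9895 rect [39.9  0.3] [56.2 19.7] 90.0 z50 [-0.0342 -0.0331 -0.0293] bbox mid [0.0398 0.0003] [0.0191 0.0544] mean [0.0408 0.0002]
shift [-0.0009 -0.0005  0.0128] twist 0.0009
```

View pics/s5.png

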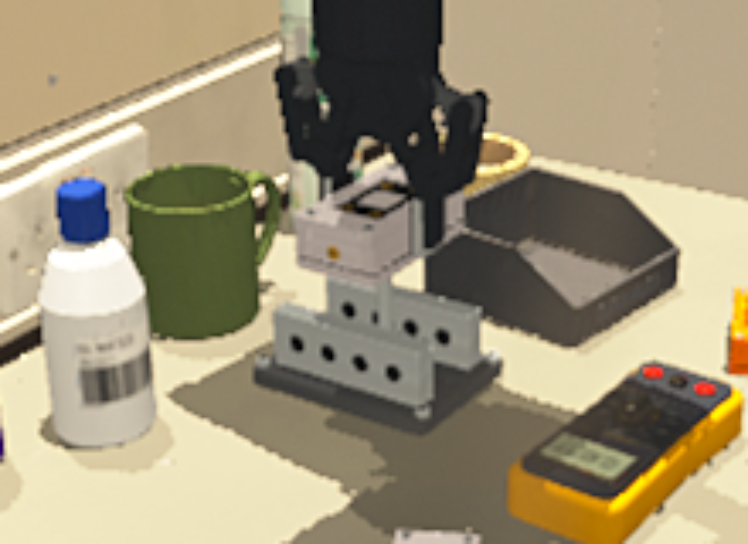

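Request:
arm_command(
  commands=[
    [[-0.0009, -0.0008, 0.003], 0],
    [[-0.0009, -0.0008, 0.007], 0],
    [[-0.0009, -0.0008, 0.011], 0],
    [[-0.0009, -0.0008, 0.014], 0],
    [[-0.0009, -0.0008, 0.0155], 0],
    [[-0.0009, -0.0008, 0.0165], 0],
    [[-0.0009, -0.0008, 0.0175], 0],
    [[-0.0009, -0.0008, 0.0175], 0],
  ],
)

```text
clock: 11.05
ee_pos: [0.493, -0.0193, 0.0753]
orientation: [-3.142, -0.0, 1.56]
force: [-0.4, -0.0, -4.2]
grip_width: 0.0548
```

Request:
arm_command(
  commands=[
    [[0, 0, 0.001], 0],
    [[0, 0, 0.002], 0],
    [[0, 0, 0.003], 0],
    [[0, 0, 0.004], 0],
    [[0, 0, 0.004], 0],
  ],
)

```text
clock: 11.55
ee_pos: [0.4929, -0.0192, 0.0712]
orientation: [-3.141, -0.0, 1.56]
force: [-0.1, 0.3, -4.9]
grip_width: 0.0547
```

Request:
arm_command(
  commands=[
    [[0, 0, 0.001], 0],
    [[0, 0, 0.002], 0],
    [[0, 0, 0.003], 0],
    [[0, 0, 0.004], 0],
    [[0, 0, 0.005], 0],
    [[0, 0, 0.006], 0],
  ],
)

```text
clock: 12.15
ee_pos: [0.4934, -0.0193, 0.0657]
orientation: [3.141, 0.0, 1.56]
force: [0.0, 0.7, 6.2]
grip_width: 0.0548
```

Request:
arm_command(
  commands=[
    [[0, 0, 0.001], 0],
    [[0, 0, 0.002], 0],
    [[0, 0, 0.003], 0],
    [[0, 0, 0.004], 0],
    [[0, 0, 0.005], 0],
    [[0, 0, 0.006], 0],
    [[0, 0, 0.007], 0],
    [[0, 0, 0.008], 0],
  ],
)

```text
clock: 12.95
ee_pos: [0.4929, -0.0192, 0.0572]
orientation: [-3.141, -0.0, 1.56]
force: [-0.6, -0.1, -4.2]
grip_width: 0.0548
```

```bash
python3 snap.py w6
```

```text
t 12.95 pos [ 0.4929 -0.0192  0.0572] rpy [-3.1414 -0.      1.5598] F [-0.63 -0.13 -4.16] Tq [-0.01  0.   -0.04] w 0.0548
```

View pics/w6.png

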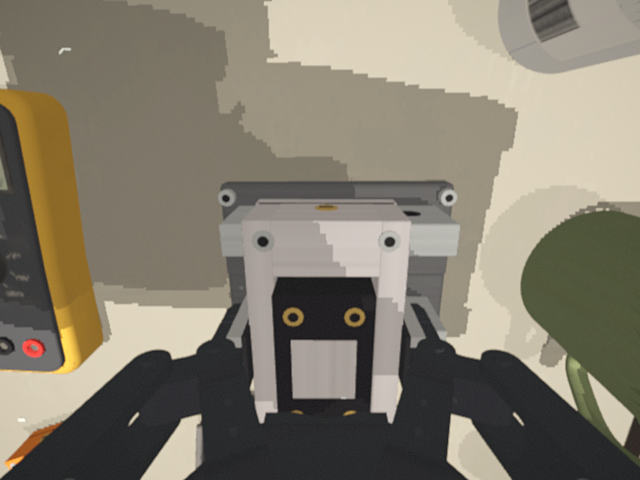

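Request:
arm_command(
  commands=[
    [[0, 0, 0.001], 0],
    [[0, 0, 0.002], 0],
    [[0, 0, 0.003], 0],
    [[0, 0, 0.004], 0],
    [[0, 0, 0.005], 0],
    [[0, 0, 0.0055], 0],
  ],
)

```text
clock: 13.6
ee_pos: [0.4929, -0.0192, 0.0517]
orientation: [-3.142, 0.0, 1.56]
force: [0.3, -0.5, -4.2]
grip_width: 0.0548
```

Request:
arm_command(
  commands=[
    [[0, 0, 0.0005], 0],
    [[0, 0, 0.001], 0],
    [[0, 0, 0.0015], 0],
    [[0, 0, 0.0015], 0],
  ],
)

```text
clock: 14.0
ee_pos: [0.4929, -0.0193, 0.0503]
orientation: [-3.142, -0.0, 1.56]
force: [0.3, 0.1, -4.3]
grip_width: 0.0549
```

Request:
arm_command(
  commands=[
    [[0, 0, 0.0005], 0],
    [[0, 0, 0.0008], 0],
    [[0, 0, 0.0008], 0],
  ],
)

```text
clock: 14.3
ee_pos: [0.493, -0.0192, 0.05]
orientation: [3.141, 0.0, 1.56]
force: [-3.5, -0.0, 10.6]
grip_width: 0.0549
```

Request:
arm_command(
  commands=[
    [[0, 0, 0], 0],
    [[0, 0, 0], 0],
    [[0, 0, 0], 0],
    [[0, 0, 0], 0],
    [[0, 0, 0], 0],
  ],
  jaw=85,
)

```text
clock: 14.8
ee_pos: [0.493, -0.0192, 0.0495]
orientation: [3.142, -0.0, 1.56]
force: [-0.9, 0.4, -0.2]
grip_width: 0.0726
```

Request:
arm_command(
  commands=[
    [[0, 0, -0.004], 0],
    [[0, 0, -0.015], 0],
    [[0, 0, -0.035], 0],
    [[0, 0, -0.06], 0],
    [[0, 0, -0.085], 0],
    [[-0.015, 0, -0.105], 0],
    [[-0.035, 0, -0.115], 0],
    [[-0.045, 0, -0.12], 0],
    [[-0.05, 0, -0.12], 0],
    [[-0.05, 0, -0.12], 0],
  ],
)

```text
clock: 15.8
ee_pos: [0.4921, -0.0695, 0.1693]
orientation: [-3.141, -0.0, 1.559]
force: [0.1, 0.1, -0.8]
grip_width: 0.0725
```

```bash
python3 snap.py w7; python3 - <<'E'
from meas import *
p,st=load('w7'); C=cloud(p,st); s=(.493,-.019)
sel(C,'module',s,.05,.093,.11); sel(C,'mould',s,.07,.075,.09);sel(C,'mould+mod',s,.07,.075,.11);sel(C,'paral',(.499,-.019),.07,.042,.056)
q=vision.get_image('side'); cv2.imwrite('pics/s7.png',cv2.resize(q['image'][170:310,230:430],None,fx=4,fy=4)[...,::-1])
E
```

```text
t 15.8 pos [ 0.4921 -0.0695  0.1693] rpy [-3.1412e+00 -2.0000e-04  1.5588e+00] F [ 0.13  0.1  -0.79] Tq [-0.01 -0.04 -0.  ] w 0.0725
module 5306 rect [492.2 -20.8] [58.  34.1] 89.3 z50 [0.099  0.1002 0.1013] bbox mid [ 0.4922 -0.0204] [0.0332 0.0567] mean [ 0.4922 -0.0193]
mould 7684 rect [493.1 -20.3] [100.   56.3] 89.2 z50 [0.082  0.0832 0.0844] bbox mid [ 0.4931 -0.0199] [0.0553 0.0983] mean [ 0.4937 -0.0136]
mould+mod 12995 rect [493.1 -20.3] [100.   56.3] 89.2 z50 [0.0822 0.0839 0.101 ] bbox mid [ 0.493  -0.0198] [0.0547 0.0975] mean [ 0.4931 -0.0159]
paral 2681 rect [499.2 -19.1] [ 71.6 110.3] 89.4 z50 [0.0477 0.049  0.0502] bbox mid [ 0.4991 -0.0188] [0.1087 0.0707] mean [ 0.5073 -0.0166]
```

View pics/w7.png

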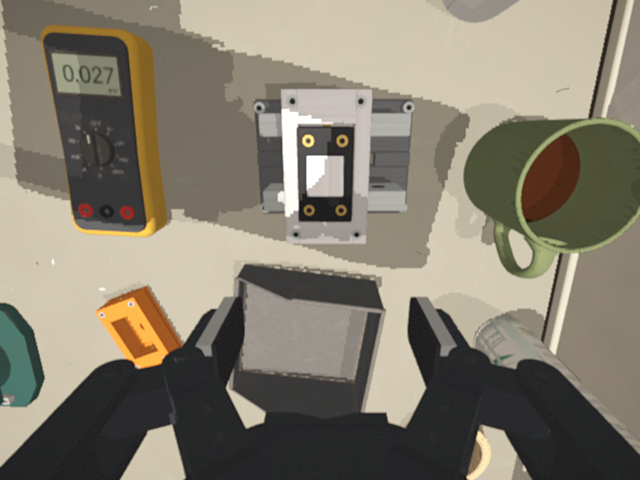

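View pics/s7.png

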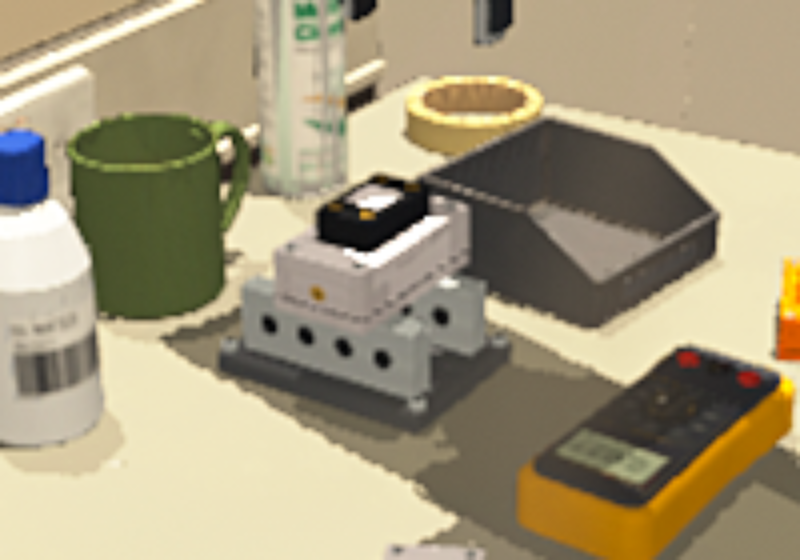

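```bash
python3 - <<'E'
from meas import *
for n,w in [('w2',.0427),('w7',.0362),('w6',.0274)]:
    p,st=load(n)
    H=p['hand_eye'];K=p['K'];D=p['depth'];v,u=np.mgrid[:480,:640]
    P=np.stack([(u-K[0,2])/K[0,0]*D,(v-K[1,2])/K[1,1]*D,D],-1)@H[:3,:3].T+H[:3,3]
    for s in (-1,1):
        m=(abs(P[...,0])<.015)&(s*P[...,1]>w+.001)&(s*P[...,1]<w+.012)&(P[...,2]>-.06)&(P[...,2]<.01)&(D>0)
        print(n,s,m.sum(),np.round(np.percentile(P[m][:,2],[90,97,99.5]),4))
go([.4922,-.0205,.130],1.559)
E
```

```text
w2 -1 1910 [-0.0245 -0.0193 -0.0167]
w2 1 1906 [-0.0245 -0.0193 -0.0169]
w7 -1 2342 [-0.0215 -0.0152 -0.0115]
w7 1 2387 [-0.0216 -0.0153 -0.0111]
w6 -1 2168 [-0.0227 -0.015  -0.0111]
w6 1 2174 [-0.0233 -0.0153 -0.0108]
shift [ 0.0483 -0.0002  0.0389] twist 0.0006
```

Request:
arm_command(
  commands=[
    [[0.01, 0, 0], 0],
    [[0.028, 0, 0.005], 0],
    [[0.042, 0, 0.018], 0],
    [[0.048, 0, 0.03], 0],
    [[0.0483, -0.0002, 0.039], 0],
    [[0.0483, -0.0002, 0.039], 0],
    [[0.0483, -0.0002, 0.039], 0],
  ],
  jaw=62,
)

```text
clock: 16.6
ee_pos: [0.4927, -0.0212, 0.1303]
orientation: [-3.141, 0.0, 1.56]
force: [-0.0, -0.5, 0.0]
grip_width: 0.053
```

```bash
python3 snap.py w8; python3 - <<'E'
from meas import *
p,st=load('w8')
H=p['hand_eye'];K=p['K'];D=p['depth'];v,u=np.mgrid[:480,:640]
P=np.stack([(u-K[0,2])/K[0,0]*D,(v-K[1,2])/K[1,1]*D,D],-1)@H[:3,:3].T+H[:3,3]; P[D<=0]=np.nan
sel(P,'mod',(0,0),.05,.024,.037)
sel(P,'mould',(0,0),.07,.04,.054)
go([.4922,-.0205,.0855],1.559)
E
```

```text
t 16.6 pos [ 0.4927 -0.0212  0.1303] rpy [-3.141   0.      1.5597] F [-0.05 -0.53  0.05] Tq [0.02 0.04 0.07] w 0.053
mod 6178 rect [ 0.9 -0.3] [58.1 34. ] 0.1 z50 [0.029  0.0301 0.0313] bbox mid [ 0.0014 -0.0003] [0.0565 0.0331] mean [ 0.0033 -0.0003]
mould 8670 rect [1.2 0.4] [100.5  56.2] 0.2 z50 [0.0459 0.0471 0.0484] bbox mid [0.0018 0.0005] [0.0988 0.0551] mean [0.0124 0.001 ]
shift [ 0.0008 -0.0007  0.0451] twist 0.0004
```

View pics/w8.png

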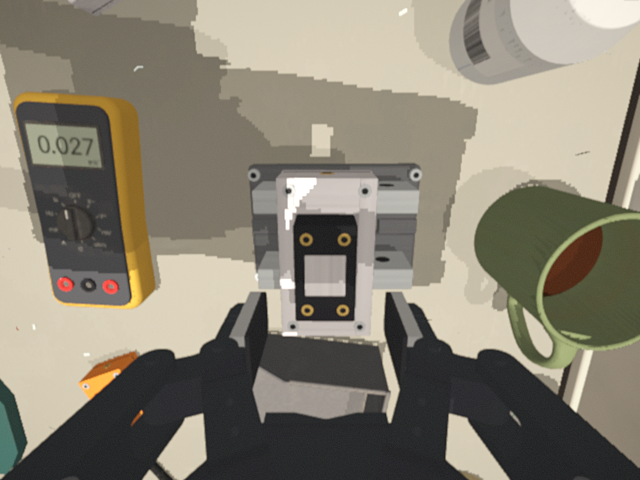

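Request:
arm_command(
  commands=[
    [[0.0009, -0.0003, 0.008], 0],
    [[0.0009, -0.0003, 0.018], 0],
    [[0.0009, -0.0003, 0.028], 0],
    [[0.0009, -0.0003, 0.036], 0],
    [[0.0009, -0.0003, 0.041], 0],
    [[0.0009, -0.0003, 0.0445], 0],
    [[0.0009, -0.0003, 0.0445], 0],
    [[0.0009, -0.0003, 0.0445], 0],
  ],
)

```text
clock: 17.45
ee_pos: [0.4926, -0.02, 0.0861]
orientation: [3.141, -0.0, 1.56]
force: [-0.0, -0.8, 0.7]
grip_width: 0.0531
```

Request:
arm_command(
  commands=[
    [[0, 0, 0], 0],
    [[0, 0, 0], 0],
    [[0, 0, 0], 0],
    [[0, 0, 0], 0],
    [[0, 0, 0], 0],
    [[0, 0, 0], 0],
  ],
  jaw=30,
  grip_force=30,
)

```text
clock: 18.05
ee_pos: [0.4928, -0.0201, 0.0864]
orientation: [3.141, 0.0, 1.56]
force: [0.2, -1.1, 6.4]
grip_width: 0.0331
```

```bash
python3 snap.py w9; python3 - <<'E'
from meas import *
p,st=load('w9')
q=vision.get_image('side'); cv2.imwrite('pics/s9.png',cv2.resize(q['image'][170:310,230:430],None,fx=4,fy=4)[...,::-1])
E
```

```text
t 18.05 pos [ 0.4928 -0.0201  0.0864] rpy [3.1407e+00 1.0000e-04 1.5598e+00] F [ 0.17 -1.1   6.43] Tq [ 0.08  0.06 -0.04] w 0.0331
```

View pics/w9.png

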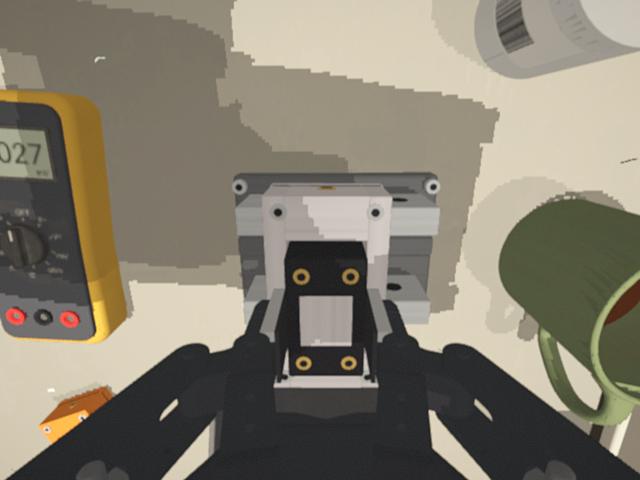

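View pics/s9.png

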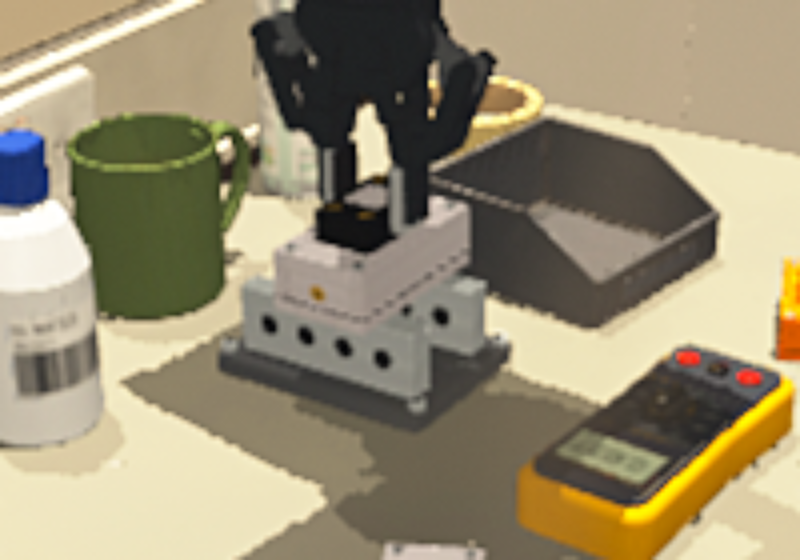

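Request:
arm_command(
  commands=[
    [[0, 0, -0.002], 0],
    [[0, 0, -0.006], 0],
    [[0, 0, -0.012], 0],
    [[0, 0, -0.022], 0],
    [[0, 0, -0.036], 0],
    [[0, 0, -0.05], 0],
    [[0, 0, -0.06], 0],
    [[0, 0, -0.064], 0],
    [[0, 0, -0.064], 0],
    [[0, 0, -0.064], 0],
  ],
)

```text
clock: 19.15
ee_pos: [0.4922, -0.02, 0.1497]
orientation: [-3.141, -0.0, 1.56]
force: [-0.5, 0.0, -0.9]
grip_width: 0.0333
```

```bash
python3 snap.py w10; python3 - <<'E'
from meas import *
p,st=load('w10')
H=p['hand_eye'];K=p['K'];D=p['depth'];v,u=np.mgrid[:480,:640]
P=np.stack([(u-K[0,2])/K[0,0]*D,(v-K[1,2])/K[1,1]*D,D],-1)@H[:3,:3].T+H[:3,3]; P[D<=0]=np.nan
sel(P,'mod top',(0.023,0),.014,-.025,-.005); 
C=cloud(p,st); sel(C,'mould',(.493,-.019),.07,.075,.09)
go([.4666,-.1903,.12],1.426)
E
```

```text
t 19.15 pos [ 0.4922 -0.02    0.1497] rpy [-3.1412 -0.      1.5598] F [-0.49  0.   -0.86] Tq [-0.02 -0.06 -0.02] w 0.0333
mod top 3461 rect [19.1  0. ] [20.1 28. ] 0.1 z50 [-0.0148 -0.0137 -0.0085] bbox mid [0.0191 0.    ] [0.0193 0.0274] mean [ 0.0204 -0.    ]
mould 4341 rect [493.4   3.7] [53.3 56.1] 89.0 z50 [0.0816 0.0832 0.0843] bbox mid [0.4934 0.0066] [0.0551 0.0471] mean [0.4938 0.0143]
shift [-0.1705 -0.0237  0.0296] twist 0.1338
```

View pics/w10.png

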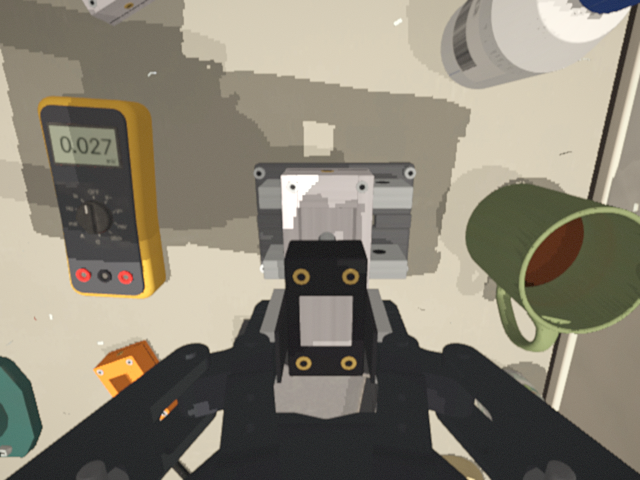

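Request:
arm_command(
  commands=[
    [[-0.01, -0.001, 0.0], 0.01],
    [[-0.028, -0.004, 0.002], 0.025],
    [[-0.05, -0.007, 0.005], 0.04],
    [[-0.075, -0.01, 0.01], 0.06],
    [[-0.1, -0.014, 0.015], 0.08],
    [[-0.125, -0.017, 0.02], 0.1],
    [[-0.148, -0.02, 0.025], 0.115],
    [[-0.163, -0.023, 0.029], 0.127],
    [[-0.17, -0.0237, 0.03], 0.134],
    [[-0.1705, -0.0237, 0.03], 0.134],
    [[-0.1705, -0.0237, 0.03], 0.134],
  ],
)

```text
clock: 20.3
ee_pos: [0.4669, -0.1899, 0.12]
orientation: [-3.141, -0.0, 1.426]
force: [-0.9, -0.2, -0.8]
grip_width: 0.033
```

```bash
python3 snap.py w11; python3 -c "
from h import *
go([.4666,-.1903,.013],1.426)"
```

```text
t 20.3 pos [ 0.4669 -0.1899  0.12  ] rpy [-3.1414e+00 -2.0000e-04  1.4259e+00] F [-0.91 -0.23 -0.79] Tq [-0.   -0.07  0.02] w 0.033
shift [-0.0007 -0.0003  0.1071] twist 0.0005
```

View pics/w11.png

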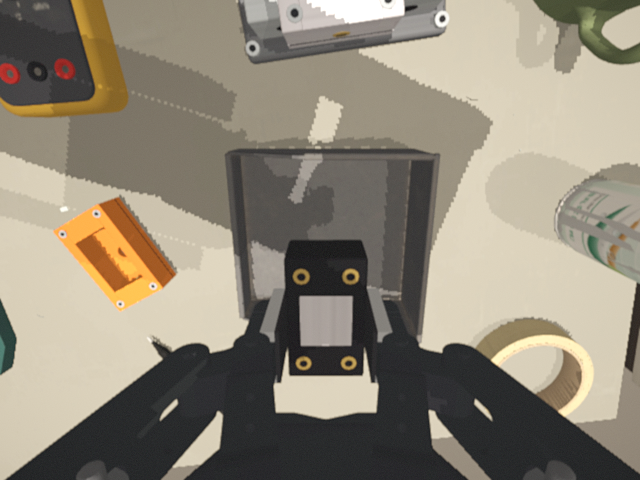

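```bash
python3 - <<'E'
from meas import *
for n in ['w11','w2']:
    p,st=load(n)
    H=p['hand_eye'];K=p['K'];D=p['depth'];v,u=np.mgrid[:480,:640]
    P=np.stack([(u-K[0,2])/K[0,0]*D,(v-K[1,2])/K[1,1]*D,D],-1)@H[:3,:3].T+H[:3,3]; P[D<=0]=np.nan
    for a in (.035,.045,.05,.055,.06,.065,.07):
        m=(abs(P[...,1])>a)&(abs(P[...,1])<a+.01)&(P[...,2]<.0)&(abs(P[...,0])<.045); print(n,a,m.sum(),np.round(np.percentile(P[m][:,2],[90,97,99.5]),4) if m.sum() else '')
E
```

```text
w11 0.035 10306 [-0.0524 -0.0476 -0.044 ]
w11 0.045 14874 [-0.0593 -0.0544 -0.0494]
w11 0.05 7855 [-0.0673 -0.06   -0.0558]
w11 0.055 4424 [-0.0756 -0.0716 -0.0682]
w11 0.06 1255 [-0.0827 -0.0803 -0.0784]
w11 0.065 5 [-0.0882 -0.0879 -0.0878]
w11 0.07 0 
w2 0.035 8848 [-0.0231 -0.0165 -0.0132]
w2 0.045 6525 [-0.0304 -0.0217 -0.0176]
w2 0.05 7824 [-0.0427 -0.028  -0.0212]
w2 0.055 14319 [-0.0624 -0.0563 -0.0294]
w2 0.06 14880 [-0.0642 -0.0591 -0.0559]
w2 0.065 7120 [-0.0642 -0.06   -0.058 ]
w2 0.07 1767 [-0.0636 -0.0601 -0.0585]
```

Request:
arm_command(
  commands=[
    [[-0.0005, -0.0003, 0.01], 0],
    [[-0.0005, -0.0003, 0.03], 0],
    [[-0.0005, -0.0003, 0.05], 0],
    [[-0.0005, -0.0003, 0.07], 0],
    [[-0.0005, -0.0003, 0.085], 0],
    [[-0.0005, -0.0003, 0.096], 0],
    [[-0.0005, -0.0003, 0.101], 0],
    [[-0.0005, -0.0003, 0.104], 0],
    [[-0.0005, -0.0003, 0.105], 0],
    [[-0.0005, -0.0003, 0.105], 0],
  ],
)

```text
clock: 21.35
ee_pos: [0.4668, -0.1908, 0.0153]
orientation: [3.141, 0.0, 1.426]
force: [0.2, 0.4, -0.3]
grip_width: 0.0327
```

Request:
arm_command(
  commands=[
    [[0, 0, 0.0005], 0],
    [[0, 0, 0.001], 0],
    [[0, 0, 0.0015], 0],
    [[0, 0, 0.002], 0],
    [[0, 0, 0.002], 0],
  ],
)

```text
clock: 21.85
ee_pos: [0.4665, -0.1907, 0.013]
orientation: [-3.142, -0.0, 1.426]
force: [-0.5, 0.1, -1.0]
grip_width: 0.0329
```

Request:
arm_command(
  commands=[
    [[0, 0, 0.0004], 0],
    [[0, 0, 0.0008], 0],
    [[0, 0, 0.0012], 0],
    [[0, 0, 0.0012], 0],
  ],
)

```text
clock: 22.25
ee_pos: [0.4665, -0.1907, 0.0118]
orientation: [-3.142, -0.0, 1.426]
force: [-0.5, 0.1, 1.1]
grip_width: 0.0329
```

Request:
arm_command(
  commands=[
    [[0, 0, 0.0002], 0],
    [[0, 0, 0.0004], 0],
    [[0, 0, 0.0004], 0],
  ],
)

```text
clock: 22.55
ee_pos: [0.4665, -0.1907, 0.0117]
orientation: [3.141, 0.0, 1.426]
force: [-1.3, 2.9, 9.8]
grip_width: 0.0332
```

Request:
arm_command(
  commands=[
    [[0, 0, 0], 0],
    [[0, 0, 0], 0],
    [[0, 0, 0], 0],
    [[0, 0, 0], 0],
    [[0, 0, 0], 0],
  ],
  jaw=62,
)

```text
clock: 23.05
ee_pos: [0.4665, -0.1907, 0.0113]
orientation: [-3.142, -0.0, 1.426]
force: [0.3, 0.1, -0.1]
grip_width: 0.053
```

Request:
arm_command(
  commands=[
    [[0, 0, -0.004], 0],
    [[0, 0, -0.014], 0],
    [[0, 0, -0.03], 0],
    [[0, 0, -0.055], 0],
    [[0, 0, -0.085], 0],
    [[0, 0, -0.115], 0],
    [[-0.015, 0, -0.145], 0],
    [[-0.035, 0, -0.17], 0],
    [[-0.05, 0, -0.185], 0],
    [[-0.055, 0, -0.19], 0],
    [[-0.055, 0, -0.19], 0],
    [[-0.055, 0, -0.19], 0],
  ],
)

```text
clock: 24.25
ee_pos: [0.4581, -0.2444, 0.2008]
orientation: [-3.141, -0.001, 1.426]
force: [0.2, 0.4, -0.1]
grip_width: 0.053
```

```bash
python3 snap.py w12; python3 - <<'E'
from meas import *
p,st=load('w12'); C=cloud(p,st)
sel(C,'module top',(.4666,-.19),.045,.018,.035); sel(C,'bin',(.4666,-.19),.085,.02,.07); sel(C,'mould',(.493,-.019),.07,.075,.09); sel(C,'base',(.499,-.019),.08,.007,.016)
q=vision.get_image('side'); cv2.imwrite('pics/s12.png',cv2.resize(q['image'][130:310,230:460],None,fx=3.3,fy=3.3)[...,::-1])
E
```

```text
t 24.25 pos [ 0.4581 -0.2444  0.2008] rpy [-3.1406e+00 -6.0000e-04  1.4256e+00] F [ 0.2   0.36 -0.11] Tq [ 0.03 -0.02  0.03] w 0.053
module top 2521 rect [ 466.6 -191.2] [58.1 34. ] 81.9 z50 [0.0241 0.0254 0.0267] bbox mid [ 0.4665 -0.1908] [0.0371 0.0577] mean [ 0.4666 -0.1901]
bin 8589 rect [ 466.7 -190.3] [128.1 132.9] 81.8 z50 [0.0238 0.0312 0.0595] bbox mid [ 0.4672 -0.1911] [0.1412 0.1366] mean [ 0.4778 -0.193 ]
mould 0
base 110 rect [446.8 -65.8] [ 3.1 24.8] 82.9 z50 [0.0078 0.01   0.0116] bbox mid [ 0.4468 -0.065 ] [0.0244 0.0037] mean [ 0.4444 -0.0654]
```

View pics/w12.png

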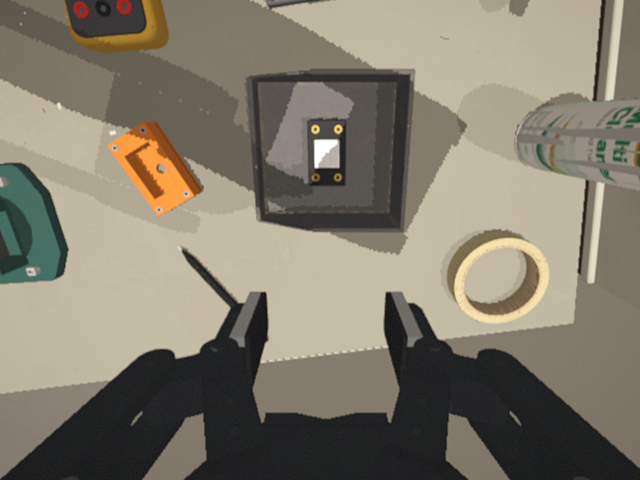

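View pics/s12.png

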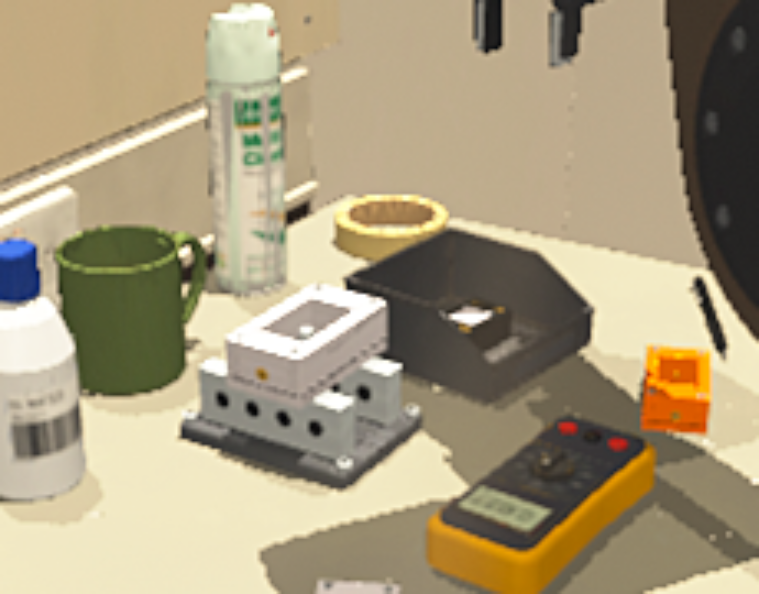

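The module sits flat and right way up in the middle of the bin. Its top is at 25.4 mm, and 26 is expected with the camera reading about 0.8 mm low. The mould rests across both parallels with the rod through its hole, and the bin hasn't moved. I'm handing in.

```bash
python3 -c "
from rig import order
print(order.hand_in())"
```

```text
the job is handed in; nothing more can be done
None
```

The job is done and handed in at about 24 s on the robot's clock. No verdict was reported.

- **Knockout:** I found the rod in the wrist picture, 6 mm off the stand's middle along -x. I lowered the larger aluminium mould over it, and the rod entered the hole with no change in force. Pushing the module out showed about 12 N, and the mould then came to rest on the parallels with about 15 N. It measured level, with its rim at 83.2 mm; 84 is expected, and the wrist camera reads about 0.8 mm low.
- **Module:** I gripped it across its width, lifted it clear and lowered it into the bin until it touched the floor at about 10 N. It was released there.
- **Last checks:** The module lies flat, right way up and within about 1 mm of the bin's centre. The bin has not moved, and the arm is clear of everything. The mould still lies across both parallels with the rod showing through its hole. I saw this only in the side picture, because it was out of the last wrist view. The mug, aerosol can and tape roll look undisturbed.

One disagreement: the side camera put the stand and mould 3–5 mm off in y from the wrist camera. I used the wrist values, and the fit confirmed them.

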